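# Set the casement stay on its middle hole

### The job

The casement window sample on the shop counter is shut. Lift its stay, bring the window open and drop the stay's middle hole over the peg on the sill, so that the stay lies fully down and holds the window open there, then let go. Never force the stay against the peg (keep it under about 2 kg of push) and leave the other goods where they are.

Things in the scene. Friction and masses are not known exactly. Their poses are not given: they have to be found in the camera images.
- window: cut-away sample of a white casement window: sill 170 (x) x 370 (y) mm on a 200 x 400 plywood foot, sill top 45 above the counter, jamb stubs 120 high. Origin under the sill's centre at counter level; x points outdoors (stay and peg are on the room side, -x), y along the sill to the hinge end, z up
- sash (a joint): opening angle of the sash (rad): 0 shut (start), max 0.95, swinging to the window's +x about hinge. A spring closes it (about 0.4 N m). With the middle hole on the peg it reads 0.43 to 0.60 by where the peg is clamped; hole nearest the sash 0.15 to 0.30, nearest the knob 0.71 to 0.92. Sash 262 mm long, 40 thick, its stiles end 76 above the sill
- hinge (a point): the sash's vertical hinge axis, at sill height: x=+30, y=+137 mm in the window's frame
- pivot (a point): the stay's pivot on the sash, 57 mm above the counter; with the sash shut 40 towards the room (-x) and 200 along -y from the hinge axis; it turns with the sash
- swivel (a joint): angle (rad) of the stay about its vertical pivot: 0 = square to the sash, pointing into the room, growing (clockwise from above) towards the hinge end. Starts at 0.1 to 0.6, range -0.6 to 1.3; turns freely
- stay: flat steel bar 6 mm thick, 22 wide, about 0.22 kg, from the pivot on the sash to 258 from it; three 10 dia through holes at 105, 150, 195 from the pivot; knob at the free end. Origin on the pivot at mid-thickness, x along the bar, z up. It also lifts about the pivot (0 to 0.6 rad), falls by its weight, and stops level by itself: fully down, underside 54, top 60 above the counter
- mid_hole (a point): centre of the middle hole on the bar's underside, 150 mm from the pivot
- knob (a point): middle of the stay's upright round knob, 245 mm from the pivot: 14 dia, 32 tall, standing on the bar; 76 above the counter when the stay is level
- plate: steel plate 66 (x) x 30 (y) x 3 mm on the sill, origin at its centre's underside (window x=-45, y=0, 45 up), axes as the window's. In its slot along x one upright round-topped peg, 8 dia, top 66.5 above the counter, is clamped fast at an unmeasured x from -14 to +14 (y = 0). To clear it the bar must rise 13 where it crosses the peg: 21 at the knob at the middle hole, 45 nearer the pivot
- cartridge_a: sealant cartridge, white tube with a green band, dia 49, 282 tall with nozzle mm, origin under its centre; to be left alone
- cartridge_b: sealant cartridge, white tube with a yellow band, dia 49, 282 tall with nozzle mm, origin under its centre; to be left alone
- tin: round tin, dia 86, 100 tall mm, origin under its centre; to be left alone
- screw_box: cardboard screw box 60 x 90 x 45 mm, origin under its centre; to be left alone
- tape: tape measure case 70 x 35 x 62 mm, origin under its centre; to be left alone
- scanner: hand-held stock scanner lying flat, 150 x 62 x 24 mm, origin under its centre; to be left alone
- catch: loose steel window catch lying on the sill, 22 x 50 x 16 mm, origin under its centre; to be left alone

How it is judged:
On the way:
1. the sash is pushed open (more than 0.3 rad) with the stay raised off level (value of joint sash above 0.3 rad and angle between stay's own z axis and vertical above 0.04 rad), for 0.1 s.
At the end, for the whole second after the job is handed in: the stay lies level (within 0.02 rad) and still, its middle hole over the peg (hole within 17 mm along the slot and 6 mm across it of the plate's centre, which with a level stay only the peg through that hole allows), the sash held open at 0.40 to 0.635 rad (angle between stay's own z axis and vertical below 0.02 rad and value of joint sash between 0.4 and 0.635 rad and x of mid_hole in the frame of plate between -0.017 and 0.017 m and y of mid_hole in the frame of plate between -0.006 and 0.006 m and angular speed of stay below 0.1 rad/s); the robot touches nothing.
It fails at once if the stay is forced against the peg (more than 20 N) (contact force between stay and plate above 20 N).
It fails at once if one of the other goods is pushed away (30 mm) or tipped (distance of any of cartridge_a, cartridge_b, tin, screw_box, tape, scanner, catch from where it was at the start of the episode above 0.03 m or angle between any of cartridge_a, cartridge_b, tin, screw_box, tape, scanner, catch's own z axis and vertical above 0.5 rad).
It also fails if it takes over 67 s, if anything falls off the work surface, if the arm or the gripper's body presses on something with over 40 N, if the wrist force passes 120 N, or if a joint passes its speed limit or range.

### The arm

A 6-joint arm with a two-finger parallel gripper is mounted at the origin on the work surface. World frame = base frame: x ahead of the robot, y to its left, z up, the work surface at z = 0. Lengths are in m, angles in rad, forces in N, time in s.
With the tool pointing down it reaches from about 0.35 to 0.85 m from the base axis. Payload 8.1 kg.
Tool frame: the origin (TCP) lies at the centre of the arm's flange, where the gripper is bolted on; the fingertips stand 186 mm ahead of it and the grasp point (between the pads) lies 167 mm ahead of it; z points along the fingers, y is the line along which they close (so a half turn about z gives the same grasp; the last joint's range is limited). The gripper opens to 93 mm and grips with 3 to 60 N. Pads are 15 mm wide; open, the fingers measure 128 mm over their backs; the gripper's body (75 mm by 188 mm) begins 65 mm behind the grasp point.
Start: joints at [1.251, 0.13, 1.488, -0, 1.523, -0.085], TCP at [0.14, 0.584, 0.405] pointing down, gripper open.
Joint ranges: [-2.96, 2.96], [-0.89, 2.26], [0.02, 2.5], [-1.34, 4.48], [0, 2.73], [-2.66, 2.66]. Speed limits (rad/s): [2.39, 2.39, 2.79, 3.14, 3.14, 3.14].

### API

Orientations are given as a rotation vector (axis times angle).
In Python, from plant import robot gives the robot as it stands.
- The arm moves only by the tool apply_moves, never from a script. Its argument "series" is a list of rows, each a list of 2 entries, a list of its own where there are three numbers: the shift along the tool's x, y, z in mm, then the turn, a rotation vector about the tool's x, y, z in rad. A call has 1 to 12 rows; each row shifts and turns the commanded pose from where the row before left it, along the tool's axes as they then stand; what a row does not reach is not made up. A row lasts 1/12 s, in which the tool goes at most 41.7 mm and 7.16 degrees, less where a joint would pass 70% of its speed; a pose out of reach is approached as far as the arm can. A call is refused whole if a number of a shift passes 41.7 or a number of a turn 0.125, either way. A call with a gripper value outside its range is refused whole. "claw" is the opening, from 0 (shut) to 1 (fully open), set as the call begins (left out, the last holds). The fingers move at their own pace and stop on an object; "newtons" is the grip in N (left out, the last holds). Time passes only in rows, so rows that do not move let the fingers close. It gives the time, the measured TCP pose, the force, the opening and the grip force at its end, in the units of the state.
- robot.read_state(): the state, without advancing time (a new reading comes with each control period).
- robot.read_camera(name): name is "scene" or "side" or "wrist"; returns (picture, depth): 400x640x3 uint8, blue, green, red; 400x640 float32, m along the optical axis (not along the pixel's ray), 0 where there is no reading.
- robot.calibration(name): a dict with "fx", "fy", "cx", "cy" (pixels), "extrinsics" (4x4, takes a point from world to camera coordinates). Camera axes: x right, y down, z forward; pixel columns grow to the right and rows downward; lengths in m; the calibration is good to about 2 mm. A picture is of the moment at which its call begins: read the wrist's pose just before it. calibration takes no time and is no camera call; for the wrist camera it gives the pose at the moment of the call.
- robot.close_job(): hands the job in; it is judged then, once.
The state is a dict: "t": time; "q": joint angles; "dq": joint speeds; "joint_torque": joint torques, N m; "tool_pos": TCP position; "orientation": TCP orientation; "force": force on the tool from outside, world axes, zero at the start; "wrist_torque": the same for the moment, N m; "opening": finger opening in m; "gripper_force": force on a finger pad.
Only numpy, scipy, OpenCV 4.12 (cv2) and the standard library are available. Lean on these libraries where they do the work, as an engineer would, in place of code of your own. Each camera call takes 0.05 s, during which the arm holds its last target. There are 200 camera calls.

## Working session

There is one attempt and no reset: what is moved stays moved. The work goes in short steps, Python scripts to look and compute and a tool call to move; the robot and the scene stay as the last step left them, time stands still between calls to the robot, and variables do not carry over. Pictures are saved under pics/ and viewed, at most 10 in all, crops included, and the job is handed in when it is done.

Besides the shell and the picture viewer there is one more tool, called after "Call:" by a JSON object that holds its "name" and its "arguments". apply_moves: Moves the arm, as the interface text tells. Its arguments: {"type":"object","properties":{"series":{"type":"array"},"claw":{"type":"number"},"newtons":{"type":"number"}},"required":["series"]}

```bash
ls; mkdir -p pics; python3 - <<'E'
from plant import robot
import cv2,numpy as np
s=robot.read_state();print(s)
for n in ("scene","side","wrist"):
    p,d=robot.read_camera(n);c=robot.calibration(n)
    cv2.imwrite(f"pics/{n}0.png",p);np.savez(f"{n}0.npz",d=d,p=p,E=c["extrinsics"],k=[c["fx"],c["fy"],c["cx"],c["cy"]])
    print(n,c)
E
```

```text
pics
{'t': 0.0, 'q': array([ 1.25059411e+00,  1.31152809e-01,  1.48924291e+00,  2.84773928e-05,
        1.52296741e+00, -8.54106464e-02]), 'dq': array([-0.00077217,  0.00047828, -0.00112382,  0.00014784,  0.00050893,
       -0.00092166]), 'joint_torque': array([-8.24915478e-04, -5.59835923e+01, -4.91763854e+01,  7.69017823e-02,
        3.45958758e-02, -1.41671530e-04]), 'tool_pos': array([0.13949579, 0.583339  , 0.4037121 ]), 'orientation': array([-3.67920174e-01, -3.11958591e+00,  2.71471886e-03]), 'force': array([-0.50901733, -0.38012683, -0.19007774]), 'wrist_torque': array([-0.00504797,  0.05880107,  0.03192398]), 'gripper_force': 0.0, 'opening': 0.09331503674078276}
scene {'fx': 401.4224483729036, 'fy': 401.4224483729036, 'cx': 315.7106311120743, 'cy': 198.68161685191419, 'extrinsics': array([[ 0.27723954,  0.96062968,  0.01813417, -0.18533421],
       [ 0.67903198, -0.18254715, -0.71105   , -0.32767025],
       [-0.6797454 ,  0.20944486, -0.70290756,  1.29653332],
       [ 0.        ,  0.        ,  0.        ,  1.        ]])}
side {'fx': 463.73499547659355, 'fy': 463.73499547659355, 'cx': 321.66976945987324, 'cy': 198.38021614661284, 'extrinsics': array([[-0.99989696, -0.00494417,  0.01347691,  0.55867599],
       [-0.01363034,  0.62154718, -0.78325815,  0.07855262],
       [-0.00450397, -0.78336113, -0.62155052,  1.23199326],
       [ 0.        ,  0.        ,  0.        ,  1.        ]])}
wrist {'fx': 292.2665463017602, 'fy': 292.2665463017602, 'cx': 317.47467431124704, 'cy': 202.4795329880553, 'extrinsics': array([[ 0.23254285,  0.97258553, -0.00110178, -0.5989746 ],
       [ 0.93569473, -0.22341301,  0.27306042, -0.0323735 ],
       [ 0.26532846, -0.06452918, -0.96199626,  0.39053806],
       [ 0.        ,  0.        ,  0.        ,  1.        ]])}
```

View pics/scene0.png

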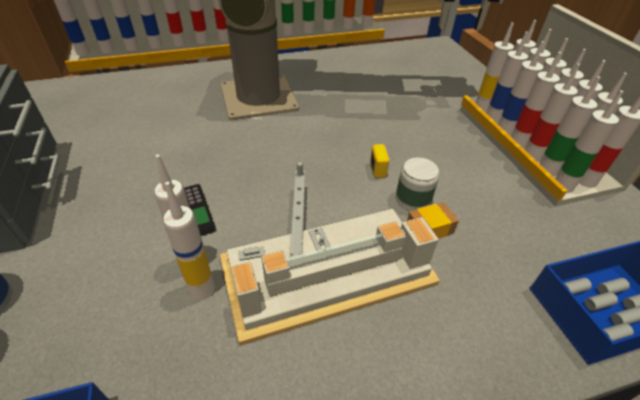

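View pics/side0.png

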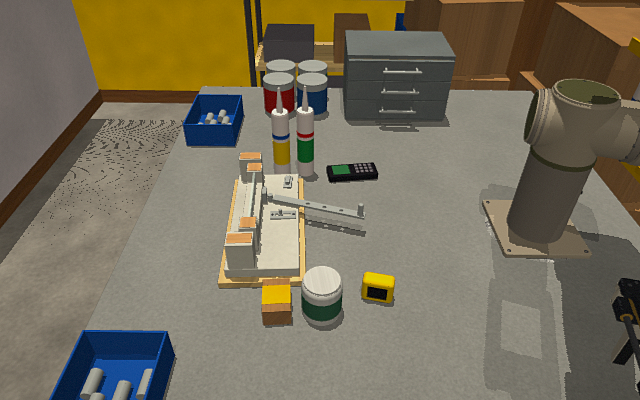

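The scene picture shows the window at about (330,270) with the stay running from (297,250) up to the knob at (300,170). The side picture shows the knob at (361,212) and the plate at (283,214). I'll enlarge both.

```bash
python3 - <<'E'
import cv2
p=cv2.imread("pics/scene0.png")[155:350,215:445];cv2.imwrite("pics/sc1.png",cv2.resize(p,(690,585),interpolation=cv2.INTER_CUBIC))
p=cv2.imread("pics/side0.png")[145:295,210:385];cv2.imwrite("pics/sd1.png",cv2.resize(p,(700,600),interpolation=cv2.INTER_CUBIC))
E
```

```text
(no output)
```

View pics/sc1.png

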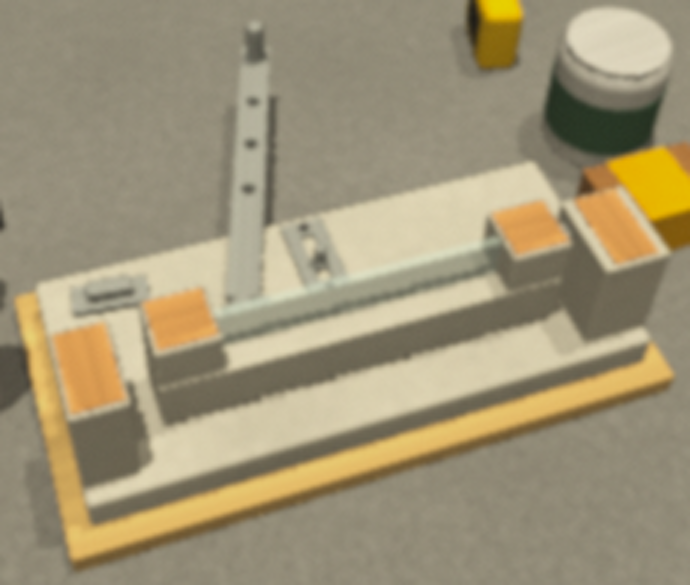

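View pics/sd1.png

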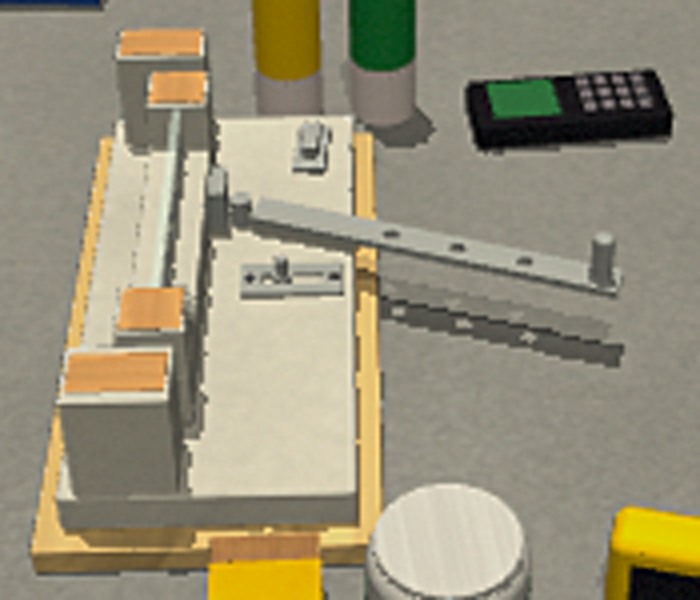

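```bash
cat > h.py <<'E'
import numpy as np
def load(n):
    z=np.load(f"{n}0.npz");return z["E"],z["k"]
def proj(E,k,P):
    c=P@E[:3,:3].T+E[:3,3];return np.c_[k[0]*c[:,0]/c[:,2]+k[2],k[1]*c[:,1]/c[:,2]+k[3]]
def R2(a):c,s=np.cos(a),np.sin(a);return np.array([[c,-s],[s,c]])
H=np.array([.030,.137])
def w2W(w,p):  # w=(x,y,yaw); p Nx3
    p=np.atleast_2d(np.array(p,float));return np.c_[p[:,:2]@R2(w[2]).T+w[:2],p[:,2]]
def pivot(th):  # sash opens to +x: tip at -y goes to +x => CCW rotation
    return H+R2(th)@np.array([-.04,-.2])
def bar(th,sw,r): # direction: -x at 0, growing clockwise (towards +y)
    return pivot(th)+R2(th-sw)@np.array([-r,0])
E
cat > fit.py <<'E'
from h import *
from scipy.optimize import least_squares
sd=[(355,116),(357,494),(603,236),(391,234),(458,247),(525,261),(281,260)]
sc=[(40,283),(532,163),(254,27),(253,101),(251,143),(248,188),(90,497),(645,335)]
sd=np.array(sd)/4+[210,145]; sc=np.array(sc)/3+[215,155]
cam={n:load(n) for n in("side","scene")}
def pts(v):
    w=v[:3];b=lambda r,z:[*bar(0,v[3],r),z]
    S=[[-.085,-.185,.045],[-.085,.185,.045],b(.245,.092),b(.105,.06),b(.15,.06),b(.195,.06),[-.045+v[4],0,.0665]]
    C=[S[0],S[1],S[2],S[5],S[4],S[3],[.085,-.185,.045],[.085,.185,.045]]
    return w2W(w,S),w2W(w,C)
def res(v):
    S,C=pts(v);return np.r_[(proj(*cam["side"],S)-sd).ravel(),(proj(*cam["scene"],C)-sc).ravel()]
r=least_squares(res,[.6,0,0,.3,0],loss="soft_l1")
print(r.x);print(res(r.x).reshape(-1,2).round(1))
w=r.x[:3]
for n,p in dict(knob=[*bar(0,r.x[3],.245),.076],pivot=[*pivot(0),.057],peg=[-.045+r.x[4],0,.0665],hinge=[*H,.045]).items():print(n,w2W(w,p).round(4))
E
python3 fit.py
```

```text
[0.70393118 0.01565266 0.05139565 0.33274066 0.0057558 ]
[[-0.8 -1. ]
 [-0.2 -0.7]
 [ 0.2 -0.5]
 [-0.2 -0.6]
 [-0.3 -0.5]
 [-0.2 -0.7]
 [-0.  -1.4]
 [-1.2 -1.2]
 [ 1.2 -2.3]
 [ 0.3 -1.5]
 [ 0.1 -1.2]
 [ 0.2 -1.1]
 [ 0.6 -0.9]
 [-0.2  2. ]
 [ 3.5  0.2]]
knob [[0.4618 0.0202 0.076 ]]
pivot [[ 0.6972 -0.0478  0.057 ]]
peg [[0.6647 0.0136 0.0665]]
hinge [[0.7269 0.154  0.045 ]]
```

```bash
cat >> h.py <<'E'
from scipy.spatial.transform import Rotation as Ro
from scipy.optimize import fsolve
def ont(px,r=.15): # sash angle & swivel with hole r over peg at window x=px
    return fsolve(lambda v:bar(v[0],v[1],r)-[px,0],[.5,.5])
GZ=.083
def tool(w,th,sw,lift,up=0,off=(0,0)):
    """TCP pose gripping knob (grasp point at level height GZ); off = knob offset in world xy"""
    a=w[2]+th-sw; out=np.array([-np.cos(a),-np.sin(a),0]); n=np.array([0,0,1.])
    x=out*np.cos(lift)+n*np.sin(lift); z=out*np.sin(lift)-n*np.cos(lift); y=np.cross(z,x)
    P=w2W(w,[*pivot(th),.057])[0]
    g=P+.245*x-(GZ-.057)*z
    g[2]+=up; g[:2]+=off
    return g-.167*z, np.c_[x,y,z]
def step(p0,R0,p1,R1): # shift in mm and rotvec in tool axes p0->p1
    return (R0.T@(p1-p0)*1000).round(1),Ro.from_matrix(R0.T@R1).as_rotvec().round(4)
E
cat > a.py <<'E'
from h import *
w=[.7039,.0157,.0514];px=-.045+.0058
th,sw=ont(px);print("final th,sw",th,sw)
for nm,a in dict(start=(0,.3327,0),fin=(th,sw,0)).items():
    p,R=tool(w,*a);print(nm,p.round(4),R.round(3).tolist())
from plant import robot
s=robot.read_state();R0=Ro.from_rotvec(s["orientation"]).as_matrix()
p,R=tool(w,0,.3327,0,up=.1);print("to hover",step(s["tool_pos"],R0,p,R))
# objects by depth
for n,uv in dict(side=[(305,110),(281,110),(322,282),(312,160)],scene=[(180,215),(168,188),(418,170)]).items():
    z=np.load(n+"0.npz");E,k,d=z["E"],z["k"],z["d"]
    for u,v in uv:
        c=np.array([(u-k[2])/k[0],(v-k[3])/k[1],1])*d[v,u];print(n,u,v,(E[:3,:3].T@(c-E[:3,3])).round(3))
for t in np.linspace(0,th,6):
    P=w2W(w,[*pivot(t),0])[0];print(t.round(2),P.round(3))
E
python3 a.py
```

```text
final th,sw 0.5508938870612853 0.9216593976563299
start [0.4618 0.0203 0.25  ] [[-0.961, 0.278, -0.0], [0.278, 0.961, 0.0], [0.0, 0.0, -1.0]]
fin [0.5746 0.0435 0.25  ] [[-0.949, 0.314, -0.0], [0.314, 0.949, 0.0], [0.0, 0.0, -1.0]]
to hover (array([-444.4, -472.6,   54.6]), array([-0.0014, -0.0001,  0.0465]))
side 305 110 [ 0.609 -0.238  0.213]
side 281 110 [ 0.675 -0.231  0.215]
side 322 282 [0.558 0.284 0.099]
side 312 160 [ 0.589 -0.234  0.05 ]
scene 180 215 [ 0.687 -0.23   0.218]
scene 168 188 [ 0.683 -0.235  0.274]
scene 418 170 [0.564 0.267 0.1  ]
0.0 [ 0.697 -0.048  0.   ]
0.11 [ 0.72 -0.05  0.  ]
0.22 [ 0.742 -0.049  0.   ]
0.33 [ 0.764 -0.046  0.   ]
0.44 [ 0.786 -0.041  0.   ]
0.55 [ 0.807 -0.033  0.   ]
```

Call:
{"name": "apply_moves", "arguments": {"series": [[[-24.7, -26.3, 0], [0, 0, 0]], [[-24.7, -26.3, 0], [0, 0, 0]], [[-24.7, -26.3, 0], [0, 0, 0]], [[-24.7, -26.3, 0], [0, 0, 0]], [[-24.7, -26.3, 0], [0, 0, 0]], [[-24.7, -26.3, 0], [0, 0, 0]], [[-24.7, -26.3, 0], [0, 0, 0]], [[-24.7, -26.3, 0], [0, 0, 0]], [[-24.7, -26.3, 0], [0, 0, 0]], [[-24.7, -26.3, 0], [0, 0, 0]], [[-24.7, -26.3, 0], [0, 0, 0]], [[-24.7, -26.3, 0], [0, 0, 0]]]}}

```text
t: 1.15
tool_pos: [0.3547, 0.206, 0.4047]
orientation: [0.368, 3.12, 0.0]
force: [1.5, -0.1, 0.2]
opening: 0.093
gripper_force: 0.0
```

Call:
{"name": "apply_moves", "arguments": {"series": [[[-24.7, -26.3, 5], [0, 0, 0.0465]], [[-24.7, -26.3, 5], [0, 0, 0]], [[-24.7, -26.3, 5], [0, 0, 0]], [[-24.7, -26.3, 5], [0, 0, 0]], [[-24.7, -26.3, 10], [0, 0, 0]], [[-24.7, -26.3, 10], [0, 0, 0]], [[0, 0, 10], [0, 0, 0]], [[0, 0, 5], [0, 0, 0]], [[0, 0, 0], [0, 0, 0]], [[0, 0, 0], [0, 0, 0]]]}}

```text
t: 1.98
tool_pos: [0.454, 0.0165, 0.3495]
orientation: [-0.439, -3.11, -0.0]
force: [-1.0, -0.3, -0.4]
opening: 0.0928
gripper_force: 0.0
```

```bash
cat > b.py <<'E'
from h import *
from plant import robot
import cv2
s=robot.read_state();R0=Ro.from_rotvec(s["orientation"]).as_matrix();print(s["t"],s["tool_pos"])
c=robot.calibration("wrist");pic,d=robot.read_camera("wrist")
E=c["extrinsics"];k=[c["fx"],c["fy"],c["cx"],c["cy"]]
np.savez("wrist0.npz",d=d,E=E,k=k);cv2.imwrite("pics/w1.png",pic)
w=[.7039,.0157,.0514]
b=lambda r,z:[*bar(0,.3327,r),z]
print("pred",proj(E,k,w2W(w,[b(.245,.092),b(.195,.06),b(.15,.06),b(.105,.06),[-.0392,0,.0665],[-.085,-.185,.045],[-.085,.185,.045]])).round(1).tolist())
p,R=tool(w,0,.3327,0,up=.1);print("err",step(s["tool_pos"],R0,p,R))
E
python3 b.py
```

```text
1.9833 [0.45403236 0.01651913 0.34951844]
pred [[324.5, 219.0], [323.4, 255.6], [323.1, 294.6], [322.9, 330.6], [367.1, 377.2], [206.9, 373.4], [513.6, 285.4]]
err (array([-6.4,  5.8, -0.5]), array([ 0.0001, -0.0011,  0.0009]))
```

View pics/w1.png

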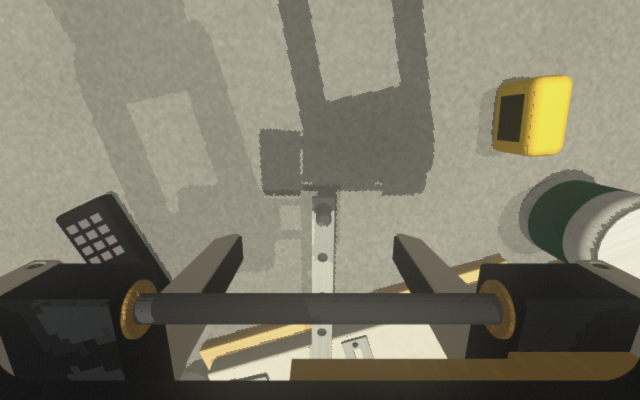

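Knob top is at about (323,217) and the holes at (322,258) and (321,332). That is within 1.5 px (about 1.3 mm) of the prediction, so I'll descend and grip.

Call:
{"name": "apply_moves", "arguments": {"series": [[[-7.5, 5.3, 0], [0, 0, 0]], [[0, 0, 20], [0, 0, 0]], [[0, 0, 20], [0, 0, 0]], [[0, 0, 20], [0, 0, 0]], [[0, 0, 20], [0, 0, 0]], [[0, 0, 10], [0, 0, 0]], [[0, 0, 5], [0, 0, 0]], [[0, 0, 4], [0, 0, 0]], [[0, 0, 0], [0, 0, 0]], [[0, 0, 0], [0, 0, 0]]]}}

```text
t: 2.87
tool_pos: [0.4636, 0.0189, 0.2518]
orientation: [0.44, 3.109, 0.0]
force: [-0.8, -0.6, 0.2]
opening: 0.0932
gripper_force: 0.0
```

Call:
{"name": "apply_moves", "arguments": {"series": [[[0, 0, 0], [0, 0, 0]], [[0, 0, 0], [0, 0, 0]], [[0, 0, 0], [0, 0, 0]], [[0, 0, 0], [0, 0, 0]], [[0, 0, 0], [0, 0, 0]], [[0, 0, 0], [0, 0, 0]], [[0, 0, 0], [0, 0, 0]], [[0, 0, 0], [0, 0, 0]], [[0, 0, 0], [0, 0, 0]], [[0, 0, 0], [0, 0, 0]], [[0, 0, 0], [0, 0, 0]], [[0, 0, 0], [0, 0, 0]]], "claw": 0, "newtons": 25}}

```text
t: 3.87
tool_pos: [0.4631, 0.0187, 0.2507]
orientation: [-0.44, -3.111, 0.0]
force: [-0.0, -0.4, -1.2]
opening: 0.0176
gripper_force: 0.0
```

Call:
{"name": "apply_moves", "arguments": {"series": [[[0, 0, 0], [0, 0, 0]], [[0, 0, 0], [0, 0, 0]], [[0, 0, 0], [0, 0, 0]], [[0, 0, 0], [0, 0, 0]], [[0, 0, 0], [0, 0, 0]], [[0, 0, 0], [0, 0, 0]]]}}

```text
t: 4.37
tool_pos: [0.4631, 0.0187, 0.2507]
orientation: [-0.44, -3.111, -0.0]
force: [-0.0, -0.7, 0.4]
opening: 0.0131
gripper_force: 25.0
```

```bash
cat > c.py <<'E'
from h import *
w=[.7039,.0157,.0514];px=-.0392
thf,swf=ont(px)
def beside(th,c): # swivel such that the bar line passes c beyond -y side of peg
    f=lambda sw:float(np.dot(R2(th-sw[0]).T@(np.array([px,0])-pivot(th)),[0,1]))-c
    return fsolve(f,[.5])[0]
L=.17
W=[(0,.3327,0),(0,.3327,L)]+[(t,max(beside(t,.03),.3327) if 0 else beside(t,.03),L) for t in (.1,.2,.3,.4,.5,.57)]+[(thf,swf,L),(thf,swf,.12)]
T=[tool(w,*a) for a in W]
for i in range(len(W)):
    print(np.round(W[i],3),T[i][0].round(4),*( [x.tolist() for x in step(*T[i-1],*T[i])] if i else []))
E
python3 c.py
```

```text
[0.    0.333 0.   ] [0.4618 0.0203 0.25  ]
[0.    0.333 0.17 ] [0.4965 0.0102 0.2887] [-36.2, -0.0, -38.7] [-0.0, 0.17, -0.0]
[0.1   0.656 0.17 ] [0.5347 0.0513 0.2887] [-24.9, 50.0, -4.3] [-0.0378, 0.0, 0.2201]
[0.2  0.65 0.17] [0.5454 0.0314 0.2887] [-18.7, -12.2, -3.2] [0.018, 0.0, -0.1048]
[0.3   0.659 0.17 ] [0.5591 0.0158 0.2887] [-18.5, -9.0, -3.2] [0.0153, 0.0, -0.089]
[0.4   0.679 0.17 ] [0.5746 0.0038 0.2887] [-18.2, -6.8, -3.1] [0.0136, 0.0, -0.0792]
[0.5   0.705 0.17 ] [ 0.5912 -0.0053  0.2887] [-17.9, -5.1, -3.1] [0.0125, 0.0, -0.0728]
[0.57  0.726 0.17 ] [ 0.6031 -0.01    0.2887] [-12.3, -2.8, -2.1] [0.0083, 0.0, -0.0482]
[0.551 0.922 0.17 ] [0.6089 0.0322 0.2887] [-1.4, 42.5, -0.2] [-0.0363, 0.0, 0.2114]
[0.551 0.922 0.12 ] [0.5982 0.0357 0.2779] [9.3, 0.0, 12.5] [0.0, -0.05, -0.0]
```

Call:
{"name": "apply_moves", "arguments": {"series": [[[-6.7, 0, -8.2], [0, 0.034, 0]], [[-6.7, 0, -8.2], [0, 0.034, 0]], [[-6.7, 0, -8.2], [0, 0.034, 0]], [[-6.7, 0, -8.2], [0, 0.034, 0]], [[-6.7, 0, -8.2], [0, 0.034, 0]], [[0, 0, 0], [0, 0, 0]], [[0, 0, 0], [0, 0, 0]]]}}

```text
t: 4.95
tool_pos: [0.498, 0.0086, 0.2891]
orientation: [-0.417, -2.944, -0.035]
force: [-1.7, 1.6, -0.7]
opening: 0.013
gripper_force: 25.0
```

```bash
cat > c.py <<'E'
from h import *
from plant import robot
s=robot.read_state();print(s["tool_pos"],s["force"],s["opening"])
w=[.7039,.0157,.0514];px=-.0392
thf,swf=ont(px);L=.17
print(tool(w,0,.3327,L)[0], step(s["tool_pos"],Ro.from_rotvec(s["orientation"]).as_matrix(),*tool(w,0,.3327,L)))
W=[(t,.3327+t*.69,L) for t in np.linspace(0,.57,7)]+[(thf,swf,L),(thf,swf,.12)]
T=[tool(w,*a) for a in W]
for i in range(len(W)):
    c=(R2(W[i][0]-W[i][1]).T@(np.array([px,0])-pivot(W[i][0])))
    print(np.round(W[i],3),T[i][0].round(4),c.round(3),*( [x.tolist() for x in step(*T[i-1],*T[i])] if i else []))
E
python3 c.py
```

```text
[0.49803584 0.00860129 0.28905012] [-1.69008668  1.58997671 -0.72501136] 0.012952563039871223
[0.49654135 0.01023777 0.28866754] (array([1.8, 1.2, 0.7]), array([ 0.    ,  0.0003, -0.0003]))
[0.    0.333 0.17 ] [0.4965 0.0102 0.2887] [-0.048  0.05 ]
[0.095 0.398 0.17 ] [0.5142 0.0024 0.2887] [-0.066  0.048] [-18.9, -2.6, -3.2] [0.005, 0.0, -0.029]
[0.19  0.464 0.17 ] [ 0.5321 -0.0036  0.2887] [-0.083  0.046] [-18.6, -1.4, -3.2] [0.005, 0.0, -0.029]
[0.285 0.529 0.17 ] [ 0.5501 -0.0079  0.2887] [-0.1    0.043] [-18.2, -0.2, -3.1] [0.005, -0.0, -0.029]
[0.38  0.595 0.17 ] [ 0.5681 -0.0104  0.2887] [-0.117  0.039] [-17.8, 1.0, -3.1] [0.005, 0.0, -0.029]
[0.475 0.66  0.17 ] [ 0.5858 -0.0111  0.2887] [-0.134  0.035] [-17.3, 2.2, -3.0] [0.005, 0.0, -0.029]
[0.57  0.726 0.17 ] [ 0.6031 -0.01    0.2887] [-0.15  0.03] [-16.7, 3.3, -2.9] [0.005, 0.0, -0.029]
[0.551 0.922 0.17 ] [0.6089 0.0322 0.2887] [-0.15 -0.  ] [-1.4, 42.6, -0.2] [-0.0363, 0.0, 0.2117]
[0.551 0.922 0.12 ] [0.5982 0.0357 0.2779] [-0.15 -0.  ] [9.3, 0.0, 12.5] [0.0, -0.05, -0.0]
```

Opening 13 mm means the knob is held and the stay is up. Next I open the sash, six steps of two rows each.

Call:
{"name": "apply_moves", "arguments": {"series": [[[-9.4, -1.3, -1.6], [0.0025, 0, -0.0145]], [[-9.4, -1.3, -1.6], [0.0025, 0, -0.0145]], [[-9.3, -0.7, -1.6], [0.0025, 0, -0.0145]], [[-9.3, -0.7, -1.6], [0.0025, 0, -0.0145]], [[-9.1, -0.1, -1.55], [0.0025, 0, -0.0145]], [[-9.1, -0.1, -1.55], [0.0025, 0, -0.0145]], [[-8.9, 0.5, -1.55], [0.0025, 0, -0.0145]], [[-8.9, 0.5, -1.55], [0.0025, 0, -0.0145]], [[-8.6, 1.1, -1.5], [0.0025, 0, -0.0145]], [[-8.6, 1.1, -1.5], [0.0025, 0, -0.0145]], [[-8.4, 1.7, -1.45], [0.0025, 0, -0.0145]], [[-8.4, 1.7, -1.45], [0.0025, 0, -0.0145]]]}}

```text
t: 5.95
tool_pos: [0.604, -0.0106, 0.2883]
orientation: [-0.154, -2.966, -0.013]
force: [-2.8, 0.4, 0.3]
opening: 0.0135
gripper_force: 25.0
```

```bash
python3 - <<'E'
from h import *
from plant import robot
import cv2
w=[.7039,.0157,.0514]
for n in("side",):
    p,d=robot.read_camera(n);cv2.imwrite("pics/sd2.png",cv2.resize(p[110:290,180:420],(800,600),interpolation=cv2.INTER_CUBIC))
s=robot.read_state();print(s["t"],s["tool_pos"],s["force"],s["opening"],s["gripper_force"])
print(step(s["tool_pos"],Ro.from_rotvec(s["orientation"]).as_matrix(),*tool(w,.57,.726,.17)))
E
```

```text
6.0 [ 0.60513433 -0.01056626  0.28850167] [-0.36600688 -0.29554283 -0.75479853] 0.013401269049556911 25.000033568940125
(array([2.1, 0.3, 0.2]), array([-0.0006,  0.0003,  0.0021]))
```

View pics/sd2.png

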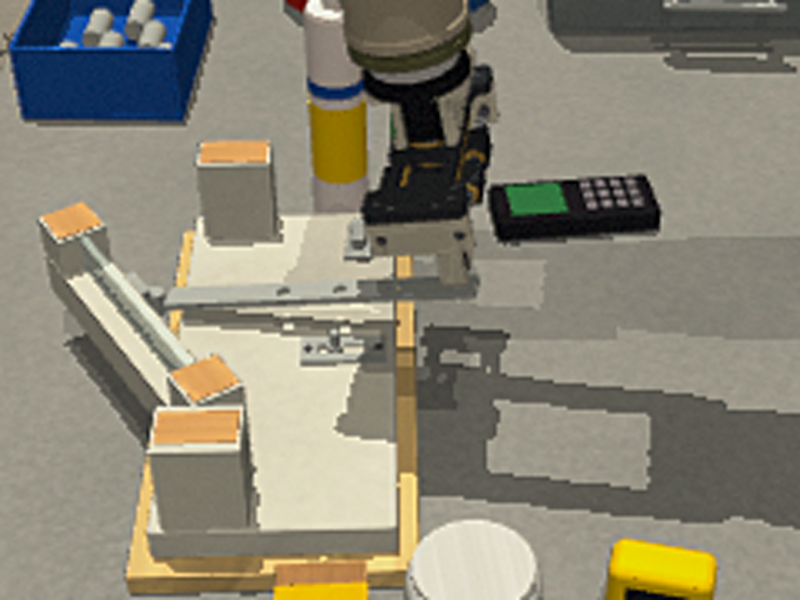

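The picture shows the sash open about 0.57, the stay raised with holes at (285,289) and (340,287) in the crop, and the peg at (337,330) beyond it. Now I swing over the peg and lower to just above it.

Call:
{"name": "apply_moves", "arguments": {"series": [[[-0.35, 10.6, -0.05], [-0.009, 0, 0.053]], [[-0.35, 10.6, -0.05], [-0.009, 0, 0.053]], [[-0.35, 10.6, -0.05], [-0.009, 0, 0.053]], [[-0.35, 10.6, -0.05], [-0.009, 0, 0.053]], [[3.8, 0, 4.9], [0, -0.02, 0]], [[3.8, 0, 4.9], [0, -0.02, 0]], [[3.8, 0, 4.9], [0, -0.02, 0]], [[0, 0, 0], [0, 0, 0]], [[0, 0, 0], [0, 0, 0]], [[0, 0, 0], [0, 0, 0]]]}}

```text
t: 6.83
tool_pos: [0.6005, 0.0349, 0.2764]
orientation: [-0.483, -2.993, -0.026]
force: [-3.6, 1.3, 0.8]
opening: 0.0132
gripper_force: 25.0
```

```bash
cat > d.py <<'E'
from h import *
from plant import robot
import cv2,sys
w=[.7039,.0157,.0514];px=-.0392
thf,swf=ont(px);L=float(sys.argv[1])
p,d=robot.read_camera("side");cv2.imwrite(sys.argv[2],cv2.resize(p[160:240,215:335],(780,520),interpolation=cv2.INTER_CUBIC))
s=robot.read_state();print(s["t"],s["tool_pos"],s["force"],s["opening"],s["gripper_force"])
print(step(s["tool_pos"],Ro.from_rotvec(s["orientation"]).as_matrix(),*tool(w,thf,swf,L)))
E,k=load("side")
def b(r,h):
    q=bar(thf,swf,r*np.cos(L)-h*np.sin(L)); return [*q,.057+r*np.sin(L)+h*np.cos(L)]
P=w2W(w,[b(.105,.003),b(.15,.003),b(.195,.003),b(0,.003),[px,0,.0665]])
print("pred crop px",((proj(E,k,P)-[215,160])*6.5).round(0).tolist())
E
python3 d.py .11 pics/sd3.png
```

```text
6.8833 [0.60071179 0.03478759 0.27661622] [-2.58026903  1.23630337 -0.13813848] 0.013286367597224968 24.999907428282313
(array([4.8, 0.1, 1.4]), array([-0.0005, -0.0005, -0.0005]))
pred crop px [[315.0, 281.0], [420.0, 295.0], [527.0, 310.0], [80.0, 249.0], [424.0, 316.0]]
```

View pics/sd3.png

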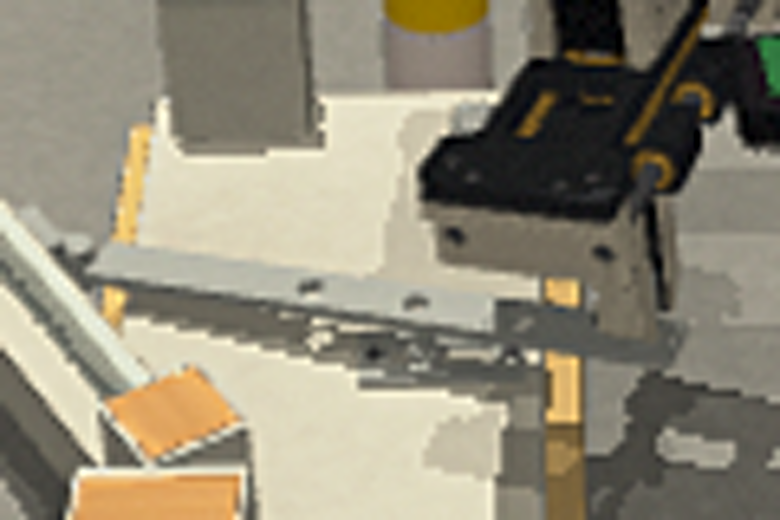

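```bash
python3 - <<'E'
from h import *
w=[.7039,.0157,.0514];px=-.0392
E,k=load("side")
c=w2W(w,[[-.045+a,b,.048] for a,b in((.033,-.015),(-.033,-.015),(-.033,.015),(.033,.015))]+[[px,0,.0665],[px+.001,0,.0665],[px,.001,.0665]])
o=np.array([(243,268),(341,263),(341,295),(243,297),(281,260)])/4+[210,145]
q=proj(E,k,c);print((q[:5]-o).round(2), q[5]-q[4],q[6]-q[4])
import cv2
p=cv2.imread("pics/side0.png")[200:232,262:302];cv2.imwrite("pics/pl.png",cv2.resize(p,(720,576),interpolation=cv2.INTER_CUBIC))
print(((q-[262,200])*18).round(0).tolist())
E
```

```text
[[-0.64 -1.41]
 [ 0.43 -0.65]
 [ 0.46 -1.08]
 [-1.11 -1.06]
 [-0.02 -1.41]] [-0.39514558  0.00760725] [-0.00924905  0.25180367]
[[146.0, 191.0], [606.0, 182.0], [607.0, 318.0], [137.0, 327.0], [328.0, 155.0], [321.0, 155.0], [328.0, 159.0]]
```

View pics/pl.png

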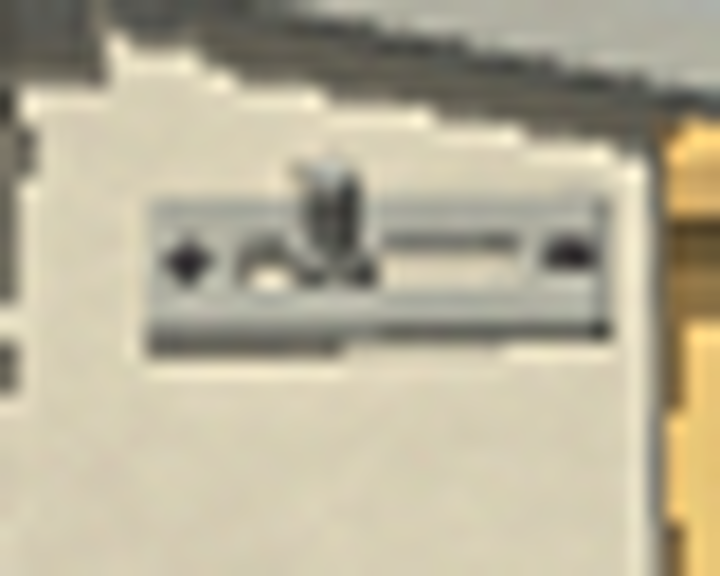

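The peg sits at u≈332 in the crop, 0.6 mm room-ward of the fit. The holes at (311,287) and (416,302) put the middle hole about 2.5 mm too far outdoors. I'll correct that and lower gently.

Call:
{"name": "apply_moves", "arguments": {"series": [[[1.2, -0.6, 0], [0, 0, 0]], [[1.3, -0.6, 0], [0, 0, 0]], [[1.9, 0, 2.4], [0, -0.01, 0]], [[0, 0, 0], [0, 0, 0]], [[1.9, 0, 2.4], [0, -0.01, 0]], [[0, 0, 0], [0, 0, 0]], [[0, 0, 0], [0, 0, 0]]]}}

```text
t: 7.47
tool_pos: [0.5937, 0.0359, 0.2722]
orientation: [-0.486, -3.013, -0.021]
force: [-3.3, 1.1, -0.7]
opening: 0.0131
gripper_force: 25.0
```

Call:
{"name": "apply_moves", "arguments": {"series": [[[0.95, 0, 1.2], [0, -0.005, 0]], [[0, 0, 0], [0, 0, 0]], [[0, 0, 0], [0, 0, 0]]]}}

```text
t: 7.72
tool_pos: [0.5929, 0.0362, 0.2713]
orientation: [-0.487, -3.019, -0.02]
force: [-4.1, 1.3, -0.9]
opening: 0.0132
gripper_force: 25.0
```

Call:
{"name": "apply_moves", "arguments": {"series": [[[0.95, 0, 1.2], [0, -0.005, 0]], [[0, 0, 0], [0, 0, 0]], [[0, 0, 0], [0, 0, 0]]]}}

```text
t: 7.97
tool_pos: [0.5919, 0.0365, 0.2701]
orientation: [-0.488, -3.023, -0.019]
force: [-2.0, 1.5, -0.4]
opening: 0.0134
gripper_force: 25.0
```

Call:
{"name": "apply_moves", "arguments": {"series": [[[0.95, 0, 1.2], [0, -0.005, 0]], [[0, 0, 0], [0, 0, 0]], [[0, 0, 0], [0, 0, 0]]]}}

```text
t: 8.22
tool_pos: [0.5909, 0.0368, 0.269]
orientation: [-0.488, -3.028, -0.018]
force: [-2.3, 1.0, -1.7]
opening: 0.0135
gripper_force: 25.0
```

Call:
{"name": "apply_moves", "arguments": {"series": [[[0.95, 0, 1.2], [0, -0.005, 0]], [[0, 0, 0], [0, 0, 0]], [[0, 0, 0], [0, 0, 0]]]}}

```text
t: 8.47
tool_pos: [0.5899, 0.0372, 0.2678]
orientation: [-0.489, -3.033, -0.016]
force: [-2.8, 1.0, -0.0]
opening: 0.0133
gripper_force: 25.0
```

Call:
{"name": "apply_moves", "arguments": {"series": [[[0.95, 0, 1.2], [0, -0.005, 0]], [[0, 0, 0], [0, 0, 0]], [[0, 0, 0], [0, 0, 0]]]}}

```text
t: 8.72
tool_pos: [0.5889, 0.0375, 0.2667]
orientation: [-0.49, -3.038, -0.015]
force: [-2.6, 1.4, -0.3]
opening: 0.0131
gripper_force: 25.0
```

Call:
{"name": "apply_moves", "arguments": {"series": [[[0.95, 0, 1.2], [0, -0.005, 0]], [[0, 0, 0], [0, 0, 0]], [[0, 0, 0], [0, 0, 0]], [[0, 0, 0], [0, 0, 0]]]}}

```text
t: 9.05
tool_pos: [0.588, 0.0378, 0.2656]
orientation: [-0.491, -3.043, -0.014]
force: [-2.8, 0.5, -0.8]
opening: 0.0133
gripper_force: 25.0
```

Call:
{"name": "apply_moves", "arguments": {"series": [[[0.95, 0, 1.2], [0, -0.005, 0]], [[0, 0, 0], [0, 0, 0]], [[0.95, 0, 1.2], [0, -0.005, 0]], [[0, 0, 0], [0, 0, 0]], [[0, 0, 0], [0, 0, 0]]]}}

```text
t: 9.47
tool_pos: [0.586, 0.0385, 0.2633]
orientation: [-0.492, -3.053, -0.011]
force: [-3.5, 0.9, -0.4]
opening: 0.0133
gripper_force: 25.0
```

Call:
{"name": "apply_moves", "arguments": {"series": [[[0.95, 0, 1.2], [0, -0.005, 0]], [[0, 0, 0], [0, 0, 0]], [[0.95, 0, 1.2], [0, -0.005, 0]], [[0, 0, 0], [0, 0, 0]], [[0, 0, 0], [0, 0, 0]]]}}

```text
t: 9.88
tool_pos: [0.5841, 0.0391, 0.261]
orientation: [-0.494, -3.062, -0.009]
force: [-2.6, 1.7, -0.4]
opening: 0.0133
gripper_force: 25.0
```

```bash
python3 d.py .04 pics/sd4.png
```

```text
9.9333 [0.58414021 0.03906208 0.2610358 ] [-2.79597907  2.62368281 -1.48788458] 0.01308599526721586 24.999907821184024
(array([2.5, 1.2, 1.5]), array([-0.0005, -0.0001, -0.0004]))
pred crop px [[318.0, 296.0], [423.0, 317.0], [531.0, 338.0], [80.0, 249.0], [424.0, 316.0]]
```

View pics/sd4.png

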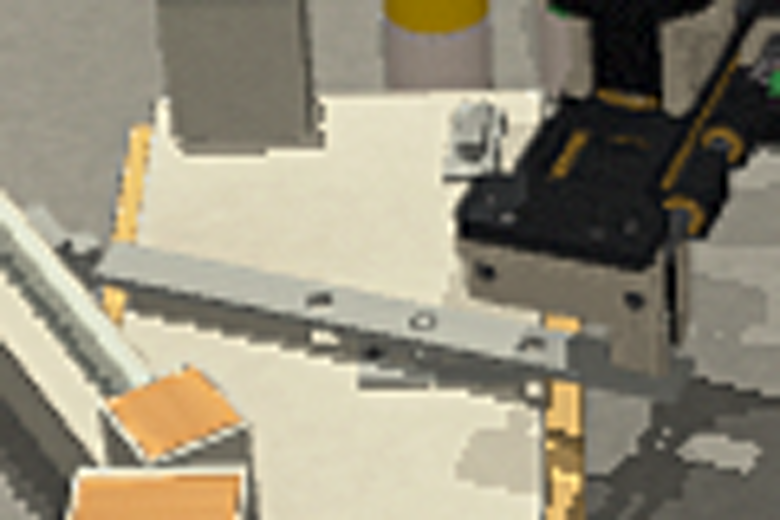

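The middle hole at (423,320) now shows the bright peg inside it, so the peg is engaged. I'll keep lowering.

Call:
{"name": "apply_moves", "arguments": {"series": [[[0.95, 0, 1.2], [0, -0.005, 0]], [[0, 0, 0], [0, 0, 0]], [[0.95, 0, 1.2], [0, -0.005, 0]], [[0, 0, 0], [0, 0, 0]], [[0.95, 0, 1.2], [0, -0.005, 0]], [[0, 0, 0], [0, 0, 0]], [[0.95, 0, 1.2], [0, -0.005, 0]], [[0, 0, 0], [0, 0, 0]], [[0, 0, 0], [0, 0, 0]]]}}

```text
t: 10.68
tool_pos: [0.5804, 0.0404, 0.2563]
orientation: [-0.497, -3.082, -0.004]
force: [-3.0, 1.8, -0.8]
opening: 0.0133
gripper_force: 25.0
```

Call:
{"name": "apply_moves", "arguments": {"series": [[[0.95, 0, 1.2], [0, -0.005, 0]], [[0, 0, 0], [0, 0, 0]], [[0.95, 0, 1.2], [0, -0.005, 0]], [[0, 0, 0], [0, 0, 0]], [[0.95, 0, 1.2], [0, -0.005, 0]], [[0, 0, 0], [0, 0, 0]], [[0, 0, 0], [0, 0, 0]]]}}

```text
t: 11.27
tool_pos: [0.5776, 0.0412, 0.2528]
orientation: [-0.499, -3.097, -0.0]
force: [-3.0, 0.9, -1.4]
opening: 0.0137
gripper_force: 25.0
```

Call:
{"name": "apply_moves", "arguments": {"series": [[[0.5, 0, 1.0], [0, -0.005, 0]], [[0, 0, 0], [0, 0, 0]], [[0, 0, 0], [0, 0, 0]], [[0, 0, 0], [0, 0, 0]], [[0, 0, 0], [0, 0, 0]], [[0, 0, 0], [0, 0, 0]]], "newtons": 3}}

```text
t: 11.77
tool_pos: [0.5773, 0.0414, 0.2519]
orientation: [0.5, 3.101, -0.001]
force: [-2.8, 1.1, -0.6]
opening: 0.0142
gripper_force: 3.0
```

Call:
{"name": "apply_moves", "arguments": {"series": [[[0, 0, 0], [0, 0, 0]], [[0, 0, 0], [0, 0, 0]], [[0, 0, 0], [0, 0, 0]], [[0, 0, 0], [0, 0, 0]], [[0, 0, 0], [0, 0, 0]], [[0, 0, 0], [0, 0, 0]], [[0, 0, 0], [0, 0, 0]], [[0, 0, 0], [0, 0, 0]]], "claw": 0.45}}

```text
t: 12.43
tool_pos: [0.5772, 0.0413, 0.2518]
orientation: [0.5, 3.101, -0.001]
force: [-0.0, 0.4, -0.1]
opening: 0.042
gripper_force: 0.0
```

Call:
{"name": "apply_moves", "arguments": {"series": [[[0, 0, -5], [0, 0, 0]], [[0, 0, -10], [0, 0, 0]], [[0, 0, -15], [0, 0, 0]], [[0, 0, -20], [0, 0, 0]], [[0, 0, -20], [0, 0, 0]], [[0, 0, -20], [0, 0, 0]], [[0, 0, -20], [0, 0, 0]], [[0, 0, 0], [0, 0, 0]], [[0, 0, 0], [0, 0, 0]], [[0, 0, 0], [0, 0, 0]]]}}

```text
t: 13.27
tool_pos: [0.5771, 0.0414, 0.3616]
orientation: [-0.5, -3.101, 0.001]
force: [-0.7, 0.4, 0.2]
opening: 0.0419
gripper_force: 0.0
```

```bash
python3 d.py 0 pics/sd5.png
```

```text
13.3167 [0.57684823 0.04141763 0.36077655] [-0.39311844  0.161173   -0.62451279] 0.04182359324477074 0.0
(array([  2.7,   1.4, 110.8]), array([-0.001 , -0.0015, -0.0004]))
pred crop px [[319.0, 304.0], [425.0, 329.0], [532.0, 353.0], [81.0, 249.0], [424.0, 316.0]]
```

View pics/sd5.png

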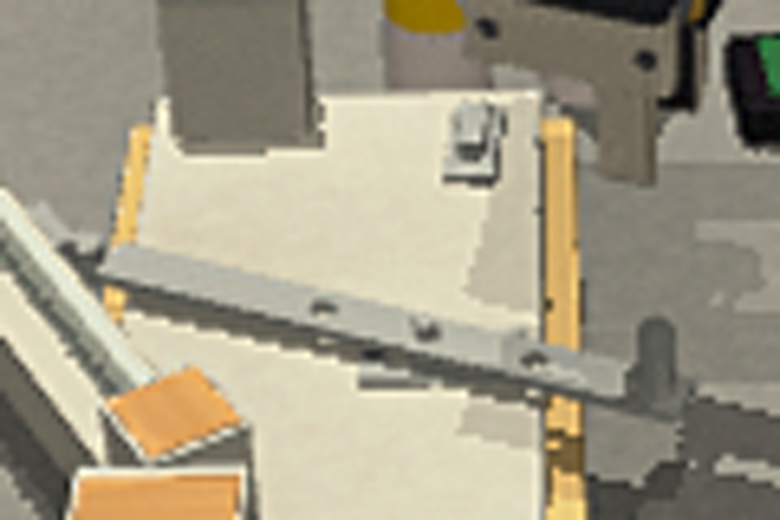

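The stay lies level, with holes at (323,306), (428,330) and (536,358) matching the level prediction. The peg shows in the middle hole and the gripper is clear.

```bash
python3 -c "
from plant import robot
print(robot.close_job())"
```

```text
the job is handed in; nothing more can be done
None
```

The window is open at an estimated 0.55 rad, with the stay lying level and its middle hole over the peg; the gripper is clear, and the job was handed in at about 13 s (no verdict came back).

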